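Sort the potting-bench oddments into their trays

TASK

Tidy the potting bench: lay the hand fork in the steel tin tray, lay the two bamboo plant markers flat on the bottom of the wooden marker box, and stand the two small clay pots upright in the white seed tray, one in each of its two cells. Set the clay pots down rather than dropping them, and leave the green pot and the closed tool box where they are.

Things in the scene. Friction and masses are not known exactly. Their poses are not given: they have to be found in the camera images.
- fork: Short hand fork with three steel tines and a dark wooden handle, loose, lying flat on the bench, tines pointing along its +x. 160 mm long (x from -80 to +80), handle 22 mm wide and 20 mm high from x = -80 to +10, head 46 mm wide and 7 mm high. Origin: underside, mid-length; the handle can be gripped across y there (it balances within about 12 mm of the origin). About 150 g.
- marker_a: Bamboo plant marker, a loose flat strip 110 mm long (x from -55 to +55, pointed end at +x), 18 mm wide (y), 8 mm thick, lying flat on the bench. Origin: centre of the strip, 4 mm above its underside. About 14 g.
- marker_b: A second bamboo plant marker, identical to marker_a; which of the two lies where makes no difference.
- clay_pot_a: Small empty terracotta pot, loose, standing upright: 55 mm tall, foot 38 mm across, with a collar 52 mm across over its top 22 mm (grip the collar across). Origin: centre of the underside, z up. About 70 g.
- clay_pot_b: A second small terracotta pot, identical to clay_pot_a; either may take either cell.
- seed_tray: White plastic open seed tray fixed to the bench, 125 mm (x) by 186 mm (y), 30 mm tall, walls and floor 4 mm thick; a full-height wall 4 mm thick across the middle (at y = 0) parts it into two cells, each 117 mm by about 87 mm, centred at y = +46 and -46 mm. Origin: centre of the underside.
- marker_box: Shallow open wooden box without partitions, fixed to the bench, 145 mm (x) by 165 mm (y), 22 mm tall, walls and floor 6 mm thick (inside 133 by 153 mm). The markers fit in it lying along its y, side by side. Origin: centre of the underside.
- tin_tray: Open steel tray without partitions, with a small wire handle at each end, fixed to the bench, 118 mm (x) by 196 mm (y), 30 mm tall, walls and floor 4 mm thick (inside 110 by 188 mm). The fork fits in it lying along its y, either way round. Origin: centre of the underside.
- green_pot: Bystander: glazed green ceramic pot, loose, 110 mm across the rim and 90 mm tall, at one side of the bench. Origin: centre of the underside.
- tool_box: Bystander: closed, latched tin tool box, loose, 204 mm (x) by 114 mm (y), 95 mm tall with its handle, at the other side of the bench. Origin: centre of the underside.
There are look-alikes about, which are no part of the job. Leave any yellow look-alike of the marker_a alone.

How it is judged:
By the outcome, as a careful person would: the job done as asked, in the order asked, and still so for the second after the job is handed in, with the robot touching nothing.
It also fails if it takes over 122 s, if anything falls off the work surface, if the arm or the gripper's body presses on something with over 40 N, if the wrist force passes 120 N, or if a joint passes its speed limit or range.

ROBOT

A 7-joint arm with a two-finger parallel gripper is mounted at the origin on the work surface. World frame = base frame: x ahead of the robot, y to its left, z up, the work surface at z = 0. Lengths are in m, angles in rad, forces in N, time in s.
With the tool pointing down it reaches from about 0.4 to 0.85 m from the base axis. Payload 10.4 kg.
Tool frame: the origin (TCP) lies at the very end of the fingers, on their centre line; the grasp point (between the pads) lies r.tcp_to_grasp behind it (r.tcp_to_grasp is the distance from the TCP to the grasp point, in m); z points along the fingers, y is the line along which they close (so a half turn about z gives the same grasp; the last joint's range is limited). The gripper opens to 87 mm and grips with 3 to 60 N. Pads are 19 mm wide; open, the fingers measure 117 mm over their backs; the gripper's body (75 mm by 190 mm) begins 51 mm behind the grasp point.
Start: joints at [1.098, 0.332, -0.065, 1.46, 0.022, 1.35, -0.088], TCP at [0.272, -0.563, 0.223] pointing down, gripper open.
Joint ranges: [-2.6, 2.6], [-0.5, 2.12], [-1.47, 1.34], [0.16, 2.42], [-1.27, 4.41], [0.06, 2.06], [-2.6, 2.6]. Speed limits (rad/s): [2.22, 2.22, 2.79, 2.79, 3.14, 3.14, 3.14].

INTERFACE

Orientations are given as a unit quaternion [x, y, z, w].
In Python, from bench import monitor, cams, ticket, r gives the robot as it stands.
- The arm moves only by the shell command python3 -m crank 'ROWS' [OPENING] [FORCE]. ROWS is a JSON object whose one key "steps" holds a list of rows, each a list of 2 entries, a list of its own where there are three numbers: the shift along the world's x, y, z in units of 25 mm (1.0 is 25 mm), then the turn, a rotation vector about the world's x, y, z in units of 5 degrees (1.0 is 5 degrees). In form: {"steps": [[[x, y, z], [ax, ay, az]], ...]}. A call has 1 to 10 rows; each row shifts and turns the commanded pose from where the row before left it; what a row does not reach is not made up. A row lasts 1/12 s, in which the tool goes at most 41.7 mm and 7.16 degrees, less where a joint would pass 70% of its speed; a pose out of reach is approached as far as the arm can. A call is refused whole if a number of a shift passes 1 or a number of a turn 1, either way. A call with a gripper value outside its range is refused whole. OPENING is the finger opening in mm, from 0 to 87, set as the call begins (- or left out, the last holds). The fingers move at their own pace and stop on an object; FORCE is the grip in N (left out, the last holds). Time passes only in rows, so rows that do not move let the fingers close. It gives the time, the measured TCP pose, the force, the opening and the grip force at its end, in the units of the state.
- monitor.read_state(): the state, without advancing time (a new reading comes with each control period).
- cams.camera(name): name is "scene" or "side" or "wrist"; returns a dict with "pixels" (480x640x3 uint8, blue, green, red), "z_map" (480x640 float32, m along the optical axis (not along the pixel's ray), 0 where there is no reading), "vfov" (degrees; the focal length in pixels is half the picture's height over the tangent of half this angle, whatever the lens; pixels are square), "cx", "cy" (the principal point, pixels), "k1" (the pictures are not rectified: a ray, as slopes to the right and down, at radius r is drawn at 1 + k1 r^2 times it, then the intrinsics apply), "T" (4x4, takes a point from camera to world coordinates). Camera axes: x right, y up, looking along -z (the intrinsics and any distortion apply to the point x, -y, -z); pixel columns grow to the right and rows downward; lengths in m; the calibration is good to about 2 mm. A picture is of the moment at which its call begins.
- ticket.close_job(): hands the job in; it is judged then, once.
The state is a dict: "time": time; "joint_positions": joint angles; "joint_vel": joint speeds; "joint_torque": joint torques, N m; "ee_pos": TCP position; "eef_rot": TCP orientation; "ft_force": force on the tool from outside, world axes, zero at the start; "torque": the same for the moment, N m; "width": finger opening in m; "grip_force": force on a finger pad.
Only numpy, scipy, OpenCV 4.12 (cv2) and the standard library are available. Lean on these libraries where they do the work, as an engineer would, in place of code of your own. Each camera call takes 0.05 s, during which the arm holds its last target. There are 200 camera calls.

## Working session

There is one attempt and no reset: what is moved stays moved. The work goes in short steps, Python scripts to look and compute and a shell command to move; the robot and the scene stay as the last step left them, time stands still between calls to the robot, and variables do not carry over. Pictures are saved under pics/ and viewed, at most 14 in all, crops included, and the job is handed in when it is done.

```bash
ls; mkdir -p pics
cat > h.py <<'E'
import numpy as np,cv2
from bench import monitor,cams,ticket,r
def cap(n):
    c=cams.camera(n); np.savez(f'pics/{n}.npz',**{k:c[k] for k in c}); return c
def load(n): return np.load(f'pics/{n}.npz')
def rays(c,u,v):
    f=240/np.tan(np.radians(float(c['vfov']))/2)
    K=np.array([[f,0,float(c['cx'])],[0,f,float(c['cy'])],[0,0,1]])
    p=np.stack([np.ravel(u),np.ravel(v)],-1).astype(float)[:,None]
    x=cv2.undistortPointsIter(p,K,np.array([float(c['k1']),0,0,0]),None,None,(3,50,1e-9))[:,0]
    return np.c_[x[:,0],-x[:,1],-np.ones(len(x))]
def atz(c,uv,z):
    uv=np.array(uv,float).reshape(-1,2);T=c['T'];d=rays(c,uv[:,0],uv[:,1])@T[:3,:3].T;o=T[:3,3]
    z=np.broadcast_to(z,len(d)); return o+d*((z-o[2])/d[:,2])[:,None]
def cloud(c):
    v,u=np.mgrid[:480,:640]; T=c['T']
    return ((rays(c,u,v)*c['z_map'].reshape(-1,1))@T[:3,:3].T+T[:3,3]).reshape(480,640,3)
E
python3 - <<'E'
from h import *
for n in ['scene','side','wrist']:
    c=cap(n); cv2.imwrite(f'pics/{n}0.png',c['pixels']); print(n,c['T'].round(3).tolist(),c['vfov'],c['k1'])
print(monitor.read_state(),r.tcp_to_grasp)
E
```

```text
pics
scene [[0.747, -0.557, 0.364, 0.92], [0.665, 0.616, -0.423, -0.522], [0.011, 0.558, 0.83, 1.058], [0.0, 0.0, 0.0, 1.0]] 54.3511500213865 0.011969967893802072
side [[-0.675, 0.483, -0.558, -0.34], [-0.738, -0.446, 0.507, 0.758], [-0.004, 0.754, 0.657, 1.044], [0.0, 0.0, 0.0, 1.0]] 44.248421434059324 -0.07513855106091445
wrist [[0.435, 0.858, 0.272, 0.348], [-0.901, 0.415, 0.131, -0.526], [-0.001, -0.302, 0.953, 0.385], [0.0, 0.0, 0.0, 1.0]] 71.39777472060848 -0.02458922179368001
{'time': 0.15, 'joint_positions': array([ 1.09839088,  0.33269725, -0.06470462,  1.46073435,  0.02160642,
        1.34991169, -0.08851097]), 'joint_vel': array([-0.00137354, -0.00197478,  0.00136334, -0.00392446, -0.00041319,
        0.00279284, -0.00105392]), 'joint_torque': array([ 2.80319791e-04, -6.23632407e+01,  2.42246850e-02, -3.90145719e+01,
       -6.14883495e-02,  3.72235989e-02,  5.11227199e-05]), 'ee_pos': array([ 0.27161755, -0.56257008,  0.22196183]), 'eef_rot': array([ 9.74814395e-01,  2.23017078e-01, -1.42272619e-04, -5.07984399e-04]), 'ft_force': array([ 0.72021416, -0.66730792, -0.38121619]), 'torque': array([-0.01408764,  0.01284814, -0.0451866 ]), 'grip_force': 0.0, 'width': 0.08663408238108886} 0.0187
```

View pics/scene0.png

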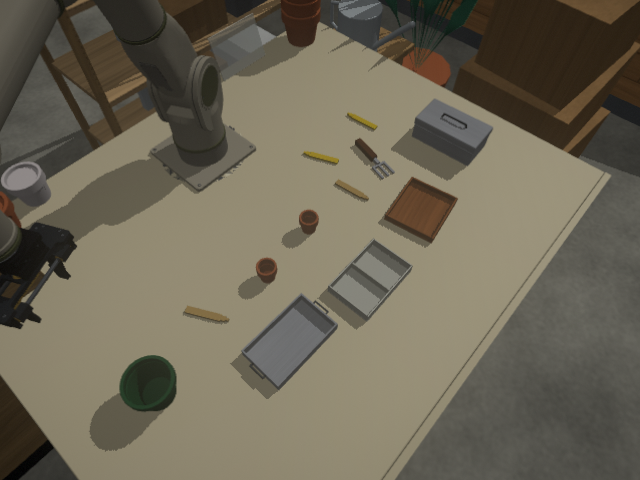

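View pics/side0.png

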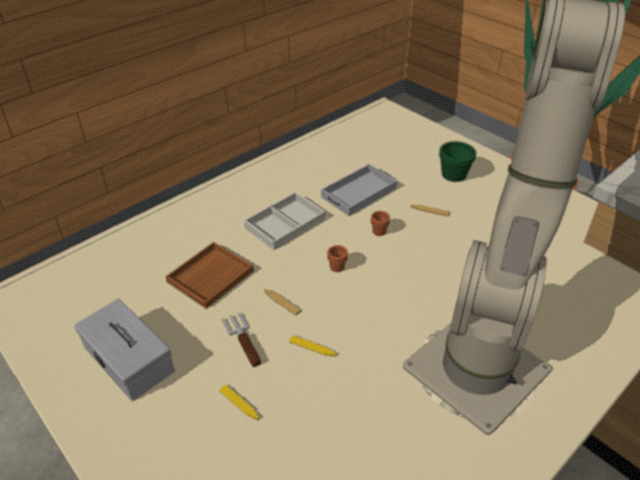

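The scene view shows the fork at (373,158), bamboo markers at (351,190) and (206,314), and pots at (309,220) and (266,268). The marker box is at (421,208), the seed tray at (370,278) and the tin tray at (290,340). The yellow look-alikes are at (362,121) and (321,157).

Run:
```python
from h import *
for n in ['scene','side']:
    c=load(n);P=cloud(c);z=P[...,2]
    b=(c['z_map']>0)&(abs(z)<.004); print(n,'table z med',np.median(z[b]))
    m=((c['z_map']>0)&(z>.004)&(z<.12)&(P[...,0]>.15)&(P[...,0]<1.)&(abs(P[...,1])<.6)).astype(np.uint8)
    k,l,s,_=cv2.connectedComponentsWithStats(m)
    for i in range(1,k):
        if s[i,4]<40: continue
        p=P[l==i]; rc=cv2.minAreaRect((p[:,:2]*1000).astype(np.float32))
        print(s[i].tolist(),'ctr',np.round(rc[0],1),'size',np.round(rc[1],1),'ang',round(rc[2],1),'zmax',p[:,2].max().round(3),'bgr',c['pixels'][l==i].mean(0).round())
```

```text
scene table z med 0.0004210859623174912
[411, 99, 82, 67, 3066] ctr [514.6 535.2] size [239.9 120.3] ang 2.6 zmax 0.098 bgr [84. 84. 84.]
[347, 113, 31, 17, 146] ctr [278.3 424.1] size [115.1  25.1] ang 4.4 zmax 0.014 bgr [ 41. 113. 130.]
[355, 138, 40, 38, 344] ctr [405.9 325.1] size [ 49.6 161.4] ang 69.0 zmax 0.025 bgr [61. 69. 77.]
[304, 151, 35, 14, 175] ctr [284.2 219.9] size [110.2  27.3] ang 19.4 zmax 0.016 bgr [ 43. 114. 132.]
[384, 177, 74, 66, 2335] ctr [622.6 264.5] size [158.1 184. ] ang 9.7 zmax 0.027 bgr [43. 64. 89.]
[335, 178, 34, 22, 191] ctr [432.8 181.6] size [113.   26.5] ang 0.1 zmax 0.013 bgr [ 66. 100. 119.]
[299, 209, 20, 25, 380] ctr [419.3  13.8] size [51.2 90.3] ang 50.0 zmax 0.059 bgr [45. 60. 81.]
[326, 239, 87, 82, 2496] ctr [650.7 -16.2] size [138.9 197.1] ang 0.2 zmax 0.035 bgr [ 96. 104. 105.]
[255, 257, 22, 27, 427] ctr [ 444.2 -169.7] size [51.6 79.1] ang 56.3 zmax 0.061 bgr [45. 61. 83.]
[241, 293, 97, 97, 3274] ctr [ 611.2 -261. ] size [219.6 132.2] ang 88.7 zmax 0.036 bgr [96. 97. 97.]
[185, 306, 44, 17, 318] ctr [ 420.5 -345.6] size [110.8  25.
[... 710 characters left out ...]
2, 88, 66, 2646] ctr [631.3 255.7] size [167.9 182.5] ang 8.3 zmax 0.027 bgr [ 43.  73. 114.]
[327, 244, 21, 29, 455] ctr [456.4  -4.2] size [ 51.8 107.7] ang 69.2 zmax 0.06 bgr [ 47.  72. 118.]
[264, 289, 36, 26, 260] ctr [434.  185.7] size [112.   25.4] ang 5.7 zmax 0.013 bgr [ 83. 135. 165.]
[75, 297, 100, 104, 5457] ctr [567.4 529.6] size [286.3 141.9] ang 0.6 zmax 0.099 bgr [123. 123. 125.]
[222, 312, 39, 56, 525] ctr [402.2 323.5] size [ 46.5 163.3] ang 74.4 zmax 0.025 bgr [63. 77. 98.]
[289, 335, 47, 22, 323] ctr [282.2 221. ] size [110.1  22.6] ang 22.4 zmax 0.012 bgr [ 41. 159. 189.]
[219, 384, 40, 36, 371] ctr [276.  427.7] size [111.8  20.2] ang 5.0 zmax 0.014 bgr [ 38. 160. 191.]
```

```bash
python3 -m crank '{"steps":[[[1,1,0],[0,0,0.8]],[[1,1,0],[0,0,0.8]],[[1,1,0],[0,0,0.8]],[[1,1,0],[0,0,0.8]],[[1,1,0],[0,0,0.8]],[[1,1,0],[0,0,0.8]],[[0,1,0],[0,0,0.8]],[[0,1,0],[0,0,0.8]],[[0,1,0],[0,0,0.8]],[[0,1,0],[0,0,0.8]]]}' 87 20
python3 -m crank '{"steps":[[[0,1,0],[0,0,0.8]],[[0,1,0],[0,0,0.8]],[[0,1,0],[0,0,0.8]],[[0,1,0],[0,0,0.8]],[[0,1,0],[0,0,0.8]],[[0,1,0],[0,0,0.8]],[[0,1,0],[0,0,0.8]],[[0,1,0],[0,0,0.8]],[[0,1,0],[0,0,0.8]],[[0,1,0],[0,0,0.8]]]}'
python3 -m crank '{"steps":[[[0,1,0],[0,0,0.8]],[[0,1,0],[0,0,0.8]],[[0,1,0],[0,0,0.8]],[[0,1,0],[0,0,0.8]],[[0,1,0],[0,0,0.8]],[[0,1,0],[0,0,0.8]],[[0,1,0],[0,0,0.8]],[[0,1,0],[0,0,0.8]],[[0,1,0],[0,0,0.8]],[[0,1,0],[0,0,0.8]]]}'
python3 -m crank '{"steps":[[[0,1,0],[0,0,0.8]],[[0,1,0],[0,0,0.8]],[[0,1,0],[0,0,0.8]],[[0,1,0],[0,0,0.8]],[[0,1,0],[0,0,0]],[[0,0.5,0],[0,0,0]],[[0,0,0],[0,0,0]],[[0,0,0],[0,0,0]]]}'
python3 - <<'E'
from h import *
c=cap('wrist'); cv2.imwrite('pics/w1.png',c['pixels'])
# ortho of containers, scene cam, rims, 1px=1mm; image col = y from +.40 to -.40 , row = x from .75 down to .5
s=cap('scene');S=s['T'];f=240/np.tan(np.radians(float(s['vfov']))/2)
def ortho(s,z,x0,x1,y0,y1,k):
    xs=np.arange(x1,x0,-k);ys=np.arange(y1,y0,-k);X,Y=np.meshgrid(xs,ys,indexing='ij')
    q=(np.stack([X,Y,0*X+z],-1)-s['T'][:3,3])@s['T'][:3,:3]
    a=-q[...,0]/q[...,2];b=q[...,1]/q[...,2];g=1+float(s['k1'])*(a*a+b*b)
    return cv2.remap(s['pixels'],(a*g*f+float(s['cx'])).astype(np.float32),(b*g*f+float(s['cy'])).astype(np.float32),cv2.INTER_CUBIC)
cv2.imwrite('pics/o1.png',ortho(s,.03,.53,.75,-.41,.39,.001))
E
```

```text
time: 0.98
ee_pos: [0.4216, -0.3115, 0.2222]
eef_rot: [0.839, 0.545, -0.0, -0.0]
ft_force: [0.9, -0.3, 0.2]
width: 0.0871
grip_force: 0.0
time: 1.82
ee_pos: [0.4215, -0.0612, 0.2225]
eef_rot: [0.602, 0.799, -0.0, 0.0]
ft_force: [-0.4, -0.8, 0.2]
width: 0.0868
grip_force: 0.0
time: 2.65
ee_pos: [0.4213, 0.1887, 0.2226]
eef_rot: [0.292, 0.956, 0.0, 0.0]
ft_force: [0.7, 0.1, -0.1]
width: 0.0871
grip_force: 0.0
time: 3.32
ee_pos: [0.4211, 0.3252, 0.2223]
eef_rot: [0.157, 0.988, 0.0, -0.001]
ft_force: [-0.3, -0.9, -0.4]
width: 0.087
grip_force: 0.0
```

View pics/w1.png

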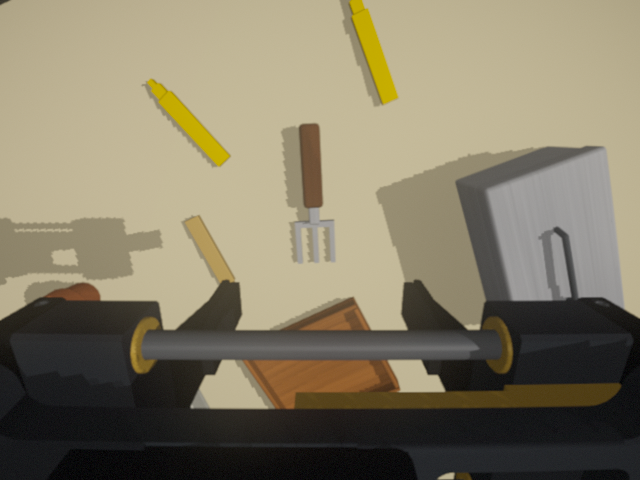

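View pics/o1.png

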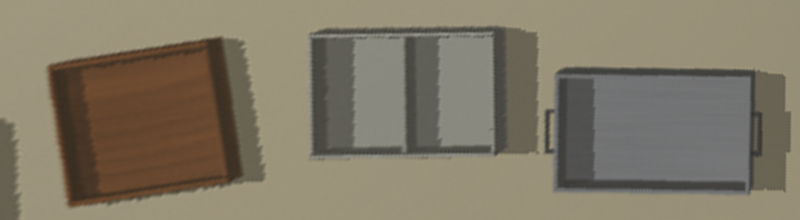

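The wrist view shows the fork: handle end (310,124), handle front (313,207), tine tips at x=297 to 334, y≈262. In the ortho, the seed tray spans columns 312–499 with yaw about 0. The tin tray spans 555–753 with yaw about 0, and the box is yawed about 9°.

Run:
```python
from h import *
c=load('wrist')
p=atz(c,[[309.5,124],[313,207]],[.02,.02]);t=atz(c,[[299,262],[316,262],[334,261]],.007).mean(0)
m=atz(c,[[192,218],[228,283],[187,221],[200,215]],.008)
h=p[0];d=t-h;L=np.hypot(*d[:2]);print(p.round(4),t.round(4),L,np.degrees(np.arctan2(d[1],d[0])),'origin',(h+t)/2);d=p[1]-p[0];print(np.hypot(*d[:2]),np.degrees(np.arctan2(d[1],d[0])))
print(m.round(4)); print(atz(c,[[354,299],[398,387]],.022).round(4))
```

```text
[[0.3282 0.3438 0.02  ]
 [0.4122 0.3195 0.02  ]] [0.4797 0.3008 0.007 ] 0.15753413217463955 -15.834301925369221 origin [0.40395182 0.32227152 0.0135    ]
0.08747803588470464 -16.128468183611435
[[0.3829 0.1804 0.008 ]
 [0.4723 0.1881 0.008 ]
 [0.3843 0.1733 0.008 ]
 [0.3825 0.1908 0.008 ]]
[[0.5343 0.3309 0.022 ]
 [0.6779 0.35   0.022 ]]
```

```bash
python3 -m crank '{"steps":[[[-0.85,-0.1,-1],[0,0,0.4]],[[0,0,-1],[0,0,0]],[[0,0,-1],[0,0,0]],[[0,0,-1],[0,0,0]],[[0,0,-1],[0,0,0]],[[0,0,-1],[0,0,0]],[[0,0,-1],[0,0,0]],[[0,0,-0.8],[0,0,0]],[[0,0,-0.5],[0,0,0]],[[0,0,-0.35],[0,0,0]]]}' 70
python3 -m crank '{"steps":[[[0,0,0],[0,0,0]],[[0,0,0],[0,0,0]],[[0,0,0],[0,0,0]],[[0,0,0],[0,0,0]],[[0,0,0],[0,0,0]],[[0,0,0],[0,0,0]]]}' 10 40
python3 -m crank '{"steps":[[[0,0,0],[0,0,0]],[[0,0,0.5],[0,0,0]],[[0,0,1],[0,0,0]],[[0,0,1],[0,0,0]],[[0,0,1],[0,0,0]],[[0,0,1],[0,0,0]],[[0,0,0],[0,0,0]]]}'
```

```text
time: 4.25
ee_pos: [0.4006, 0.3208, 0.0052]
eef_rot: [0.142, 0.99, -0.001, -0.0]
ft_force: [-0.1, -1.2, 1.0]
width: 0.07
grip_force: 0.0
time: 4.75
ee_pos: [0.4009, 0.3223, 0.0069]
eef_rot: [0.141, 0.99, 0.0, 0.0]
ft_force: [-0.1, 0.1, -0.2]
width: 0.0381
grip_force: 0.0
time: 5.33
ee_pos: [0.4021, 0.3242, 0.1242]
eef_rot: [0.141, 0.99, 0.002, 0.003]
ft_force: [0.7, 0.6, -0.2]
width: 0.01
grip_force: 0.0
```

The fingers were still closing when the arm lifted, so I'll reopen and redo the grasp with a longer wait.

```bash
python3 -m crank '{"steps":[[[0,0,0],[0,0,0]],[[0,0,0],[0,0,0]],[[0,0,0],[0,0,0]],[[0,0,0],[0,0,0]],[[0,0,0],[0,0,0]],[[0,0,0],[0,0,0]]]}' 50
python3 - <<'E'
from h import *
c=cap('wrist'); cv2.imwrite('pics/w2.png',c['pixels'])
E
```

```text
time: 5.83
ee_pos: [0.4002, 0.3221, 0.1184]
eef_rot: [0.141, 0.99, -0.0, -0.0]
ft_force: [0.6, 0.4, 0.5]
width: 0.0423
grip_force: 0.0
```

View pics/w2.png

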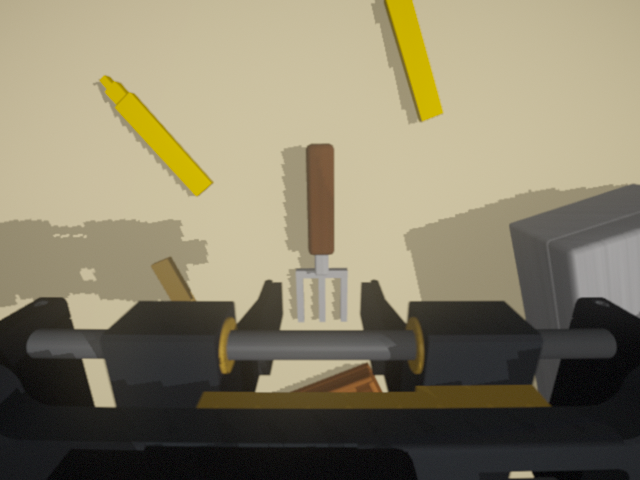

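The fork has not moved and sits centred at column 320, between the fingers. I'll descend again.

```bash
python3 -m crank '{"steps":[[[0,0,-1],[0,0,0]],[[0,0,-1],[0,0,0]],[[0,0,-1],[0,0,0]],[[0,0,-0.8],[0,0,0]],[[0,0,-0.5],[0,0,0]],[[0,0,-0.2],[0,0,0]],[[0,0,0],[0,0,0]]]}'
python3 -m crank '{"steps":[[[0,0,0],[0,0,0]],[[0,0,0],[0,0,0]],[[0,0,0],[0,0,0]],[[0,0,0],[0,0,0]],[[0,0,0],[0,0,0]],[[0,0,0],[0,0,0]],[[0,0,0],[0,0,0]],[[0,0,0],[0,0,0]],[[0,0,0],[0,0,0]]]}' 10 40
```

```text
time: 6.47
ee_pos: [0.4, 0.322, 0.0057]
eef_rot: [0.141, 0.99, -0.0, -0.001]
ft_force: [-0.2, 0.1, 0.4]
width: 0.0499
grip_force: 0.0
time: 7.22
ee_pos: [0.4008, 0.3222, 0.0068]
eef_rot: [0.141, 0.99, 0.0, 0.0]
ft_force: [0.0, -1.9, 5.8]
width: 0.0217
grip_force: 40.0
```

```bash
python3 -m crank '{"steps":[[[0,0,0.5],[0,0,0]],[[0,0,1],[0,0,0]],[[0,0,1],[0,0,0]],[[0,0,1],[0,0,0]],[[0,0,1],[0,0,0]],[[0,-1,0.5],[0,0,-0.6]],[[0,-1,0],[0,0,-0.6]],[[0.4,-1,0],[0,0,-0.6]],[[0.4,-1,0],[0,0,-0.6]],[[0.4,-1,0],[0,0,-0.6]]]}'
python3 -m crank '{"steps":[[[0.4,-1,0],[0,0,-0.6]],[[0.4,-1,0],[0,0,-0.6]],[[0.4,-1,0],[0,0,-0.6]],[[0.4,-1,0],[0,0,-0.6]],[[0.4,-1,0],[0,0,-0.6]],[[0.4,-1,0],[0,0,-0.6]],[[0.4,-1,0],[0,0,-0.6]],[[0.4,-1,0],[0,0,-0.6]],[[0.4,-1,0],[0,0,-0.6]],[[0.4,-1,0],[0,0,-0.6]]]}'
python3 -m crank '{"steps":[[[0.5,-1,0],[0,0,-0.8]],[[0.5,-1,0],[0,0,-0.8]],[[0.5,-1,0],[0,0,-0.8]],[[0.5,-1,0],[0,0,-0.8]],[[0.5,-1,0],[0,0,-0.8]],[[0.5,-1,0],[0,0,-0.8]],[[0.5,-1,0],[0,0,-0.8]],[[0,-1,0],[0,0,-0.3]],[[0,-0.3,0],[0,0,0]],[[0,0,0],[0,0,0]]]}'
python3 - <<'E'
from h import *
c=cap('wrist'); cv2.imwrite('pics/w3.png',c['pixels'])
E
```

```text
time: 8.05
ee_pos: [0.4305, 0.196, 0.1321]
eef_rot: [0.27, 0.963, 0.0, 0.0]
ft_force: [1.0, 0.3, -1.2]
width: 0.0215
grip_force: 40.0
time: 8.88
ee_pos: [0.5307, -0.0538, 0.1319]
eef_rot: [0.51, 0.86, 0.0, -0.0]
ft_force: [0.6, -0.1, -1.5]
width: 0.0218
grip_force: 40.0
time: 9.72
ee_pos: [0.6171, -0.263, 0.1312]
eef_rot: [0.713, 0.702, -0.0, -0.0]
ft_force: [-0.5, 0.6, -1.7]
width: 0.0216
grip_force: 40.0
```

View pics/w3.png

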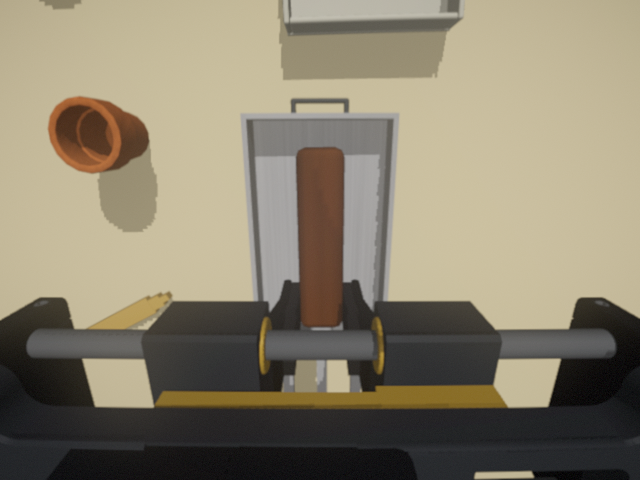

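The tray's +y rim edge runs from (243,116) to (398,115), and the fork handle is nearly centred between the walls. Next I compute the tray pose from this view.

Run:
```python
from h import *
c=load('wrist')
print(atz(c,[[243,116],[398,115],[257,290],[390,290]],.03).round(4))
print('marker B',atz(c,[[170,294],[88,328]],.008).round(4),'pot',atz(c,[[85,134],[50,130],[120,140]],.055).round(4),'seed rim',atz(c,[[287,24],[461,17]],.03).round(4))
```

```text
[[ 0.562  -0.164   0.03  ]
 [ 0.6775 -0.1651  0.03  ]
 [ 0.562  -0.3066  0.03  ]
 [ 0.678  -0.3084  0.03  ]]
marker B [[ 0.4738 -0.3202  0.008 ]
 [ 0.385  -0.3567  0.008 ]] pot [[ 0.4566 -0.1745  0.055 ]
 [ 0.4324 -0.1712  0.055 ]
 [ 0.4805 -0.1791  0.055 ]] seed rim [[ 0.5975 -0.1042  0.03  ]
 [ 0.7183 -0.1012  0.03  ]]
```

```bash
python3 -m crank '{"steps":[[[0.1,0.15,-1],[0,0,0]],[[0,0,-1],[0,0,0]],[[0,0,-1],[0,0,0]],[[0,0,-0.8],[0,0,0]],[[0,0,-0.6],[0,0,0]],[[0,0,-0.3],[0,0,0]],[[0,0,-0.12],[0,0,0]],[[0,0,0],[0,0,0]],[[0,0,0],[0,0,0]]]}'
python3 -m crank '{"steps":[[[0,0,0],[0,0,0]],[[0,0,0],[0,0,0]],[[0,0,0],[0,0,0]],[[0,0,0],[0,0,0]],[[0,0,0],[0,0,0]],[[0,0,0],[0,0,0]],[[0,0,0],[0,0,0]]]}' 45
python3 -m crank '{"steps":[[[0,0,0.5],[0,0,0]],[[0,0,1],[0,0,0]],[[0,0,1],[0,0,0]],[[0,0,1],[0,0,0]],[[0,0,0.5],[0,0,0]]]}'
```

```text
time: 10.52
ee_pos: [0.6214, -0.2561, 0.0121]
eef_rot: [0.711, 0.703, 0.001, 0.001]
ft_force: [-0.6, 0.2, -1.5]
width: 0.022
grip_force: 40.0
time: 11.1
ee_pos: [0.6205, -0.2566, 0.0108]
eef_rot: [0.712, 0.703, 0.0, 0.0]
ft_force: [0.0, -0.0, -0.2]
width: 0.0443
grip_force: 0.0
time: 11.52
ee_pos: [0.622, -0.2569, 0.1153]
eef_rot: [0.712, 0.703, 0.001, 0.002]
ft_force: [0.6, -0.7, 1.4]
width: 0.0449
grip_force: 0.0
```

```bash
python3 -m crank '{"steps":[[[-0.6,-0.3,1],[0,0,-1]],[[-0.6,-0.3,1],[0,0,-1]],[[-0.6,-0.3,1],[0,0,-1]],[[-0.6,-0.3,0.4],[0,0,-1]],[[-0.6,-0.3,0],[0,0,-1]],[[-0.6,-0.3,0],[0,0,-1]],[[-0.6,-0.3,0],[0,0,-1]],[[-0.6,-0.3,0],[0,0,-1]],[[-0.6,-0.2,0],[0,0,-1]],[[-0.5,0,0],[0,0,-1]]]}'
python3 -m crank '{"steps":[[[0,0,0],[0,0,-1]],[[0,0,0],[0,0,-1]],[[0,0,0],[0,0,-1]],[[0,0,0],[0,0,0]],[[0,0,0],[0,0,0]]]}'
python3 - <<'E'
from h import *
c=cap('wrist'); cv2.imwrite('pics/w4.png',c['pixels'])
E
```

```text
time: 12.35
ee_pos: [0.4715, -0.3229, 0.1959]
eef_rot: [0.943, 0.333, -0.0, 0.0]
ft_force: [-0.4, 0.3, 0.4]
width: 0.0454
grip_force: 0.0
time: 12.77
ee_pos: [0.473, -0.3215, 0.1959]
eef_rot: [0.977, 0.212, 0.0, 0.0]
ft_force: [-0.1, 0.3, -0.6]
width: 0.045
grip_force: 0.0
```

View pics/w4.png

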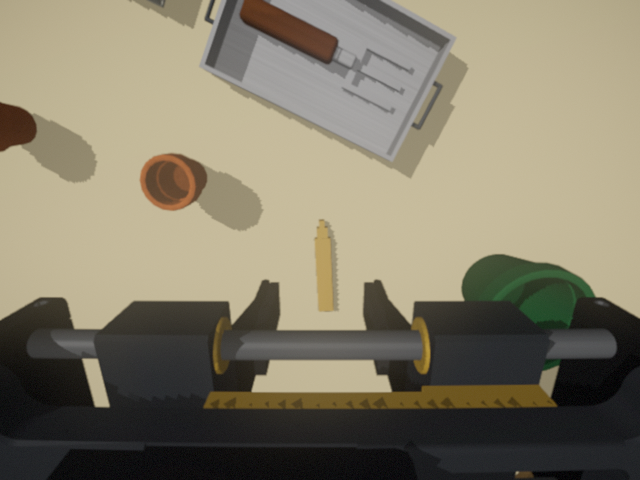

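The fork lies flat inside the tray. The marker's tip is at (322,220) and its base spans (319–334,311).

Run:
```python
from h import *
c=load('wrist')
p=atz(c,[[322,220],[326.5,311]],.008);d=p[0]-p[1];print(p.round(4),np.hypot(*d[:2]),np.degrees(np.arctan2(d[1],d[0])),p.mean(0).round(4))
print('pot',atz(c,[[169,181]],.055).round(4)); print(c['T'].round(3))
```

```text
[[ 0.4719 -0.3235  0.008 ]
 [ 0.3734 -0.3741  0.008 ]] 0.11067498836332632 27.234378825684242 [ 0.4226 -0.3488  0.008 ]
pot [[ 0.4582 -0.1769  0.055 ]]
[[ 0.414  0.868  0.275  0.55 ]
 [-0.91   0.394  0.125 -0.286]
 [ 0.001 -0.302  0.953  0.359]
 [ 0.     0.     0.     1.   ]]
```

```bash
python3 -m crank '{"steps":[[[-1,-0.55,-1],[0,0,0.55]],[[-1,-0.55,-1],[0,0,0]],[[0,0,-1],[0,0,0]],[[0,0,-1],[0,0,0]],[[0,0,-1],[0,0,0]],[[0,0,-1],[0,0,0]],[[0,0,-0.8],[0,0,0]],[[0,0,-0.5],[0,0,0]],[[0,0,-0.38],[0,0,0]],[[0,0,0],[0,0,0]]]}'
python3 -m crank '{"steps":[[[0,0,0],[0,0,0]],[[0,0,0],[0,0,0]],[[0,0,0],[0,0,0]],[[0,0,0],[0,0,0]],[[0,0,0],[0,0,0]],[[0,0,0],[0,0,0]],[[0,0,0],[0,0,0]],[[0,0,0],[0,0,0]]]}' 8 20
```

```text
time: 13.65
ee_pos: [0.4223, -0.3485, 0.0023]
eef_rot: [0.972, 0.234, -0.001, -0.001]
ft_force: [-0.7, -0.1, 0.1]
width: 0.045
grip_force: 0.0
time: 14.32
ee_pos: [0.4233, -0.3494, 0.0044]
eef_rot: [0.972, 0.234, 0.0, 0.0]
ft_force: [-1.6, 1.0, 5.8]
width: 0.0175
grip_force: 20.0
```

```bash
python3 -m crank '{"steps":[[[0,0,0.5],[0,0,0]],[[0,0,1],[0,0,0]],[[0,0,1],[0,0,0]],[[0,0,1],[0,0,0]],[[0,0,1],[0,0,0]],[[0.3,1,1],[0,0,0.7]],[[0.3,1,0.5],[0,0,0.7]],[[0.4,1,0],[0,0,0.7]],[[0.4,1,0],[0,0,0.7]],[[0.4,1,0],[0,0,0.7]]]}'
python3 -m crank '{"steps":[[[0.4,1,0],[0,0,0.7]],[[0.4,1,0],[0,0,0.7]],[[0.4,1,0],[0,0,0.7]],[[0.4,1,0],[0,0,0.7]],[[0.4,1,0],[0,0,0.7]],[[0.4,1,0],[0,0,0.7]],[[0.4,1,0],[0,0,0.7]],[[0.4,1,0],[0,0,0.7]],[[0.4,1,0],[0,0,0.7]],[[0.4,1,0],[0,0,0.7]]]}'
python3 -m crank '{"steps":[[[0.3,1,0],[0,0,0.7]],[[0.3,1,0],[0,0,0.7]],[[0.3,1,0],[0,0,0.7]],[[0.3,1,0],[0,0,0.7]],[[0.3,1,0],[0,0,0.7]],[[0.2,0.4,0],[0,0,0.4]],[[0,0,0],[0,0,0]],[[0,0,0],[0,0,0]]]}'
python3 - <<'E'
from h import *
c=cap('wrist'); cv2.imwrite('pics/w5.png',c['pixels'])
E
```

```text
time: 15.15
ee_pos: [0.4683, -0.2229, 0.155]
eef_rot: [0.925, 0.38, 0.0, 0.001]
ft_force: [0.8, -0.6, -0.4]
width: 0.0174
grip_force: 20.0
time: 15.98
ee_pos: [0.5682, 0.027, 0.1546]
eef_rot: [0.768, 0.641, 0.0, 0.0]
ft_force: [0.6, -0.2, -1.0]
width: 0.0173
grip_force: 20.0
time: 16.65
ee_pos: [0.6104, 0.1604, 0.1539]
eef_rot: [0.65, 0.76, -0.0, 0.0]
ft_force: [0.3, -0.7, -0.0]
width: 0.0172
grip_force: 20.0
```

View pics/w5.png

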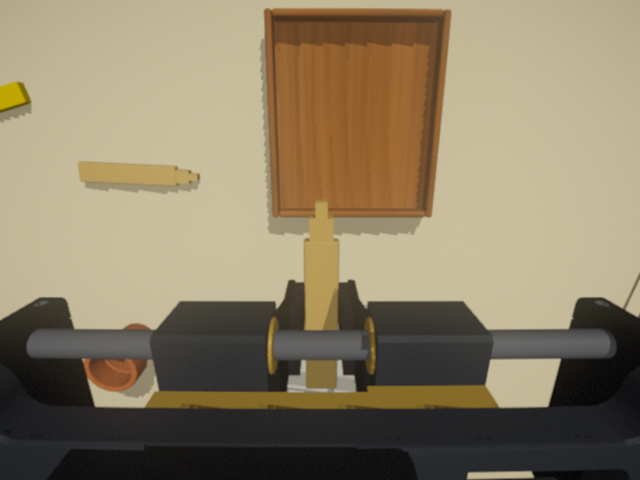

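The box rim corners are at (266,12), (450,13), (275,216) and (432,216), aligned with the tool. Marker A lies from (79,170) to (199,178).

Run:
```python
from h import *
c=load('wrist')
b=atz(c,[[266,12],[450,13],[275,216],[432,216]],.022);C=b.mean(0);print(b.round(4),C.round(4))
for i,j in ((1,0),(3,2),(0,2),(1,3)):
  d=b[i]-b[j];print(np.hypot(*d[:2]).round(4),np.degrees(np.arctan2(d[1],d[0])).round(1))
a=np.radians(8);ex=np.array([np.cos(a),np.sin(a)]);print('slots -28,+28',(C[:2]-.028*ex).round(4),(C[:2]+.028*ex).round(4))
p=atz(c,[[199,178],[79,170]],.008);d=p[0]-p[1];print(p.round(4),np.hypot(*d[:2]),np.degrees(np.arctan2(d[1],d[0])),p.mean(0).round(4))
print('pot',atz(c,[[118,357]],.055).round(4));
```

```text
[[0.5428 0.327  0.022 ]
 [0.6829 0.349  0.022 ]
 [0.5685 0.1682 0.022 ]
 [0.7091 0.1905 0.022 ]] [0.6258 0.2587 0.022 ]
0.1418 8.9
0.1424 9.0
0.1609 99.2
0.1607 99.4
slots -28,+28 [0.5981 0.2548] [0.6536 0.2626]
[[0.4938 0.1894 0.008 ]
 [0.383  0.1799 0.008 ]] 0.11114879487955563 4.898624692461018 [0.4384 0.1846 0.008 ]
pot [[0.4414 0.0192 0.055 ]]
```

```bash
python3 -m crank '{"steps":[[[0.4,1,0],[0,0,0]],[[0.4,1,0],[0,0,0]],[[0.4,1,0],[0,0,0]],[[0.4,1,0],[0,0,0]],[[0.1,0.1,-1],[0,0,0]],[[0,0,-1],[0,0,0]],[[0,0,-1],[0,0,0]],[[0,0,-1],[0,0,0]],[[0,0,-0.8],[0,0,0]],[[0,0,-0.5],[0,0,0]]]}'
python3 -m crank '{"steps":[[[0,0,-0.3],[0,0,0]],[[0,0,-0.1],[0,0,0]],[[0,0,0],[0,0,0]],[[0,0,0],[0,0,0]]]}'
```

```text
time: 17.53
ee_pos: [0.6525, 0.2603, 0.0189]
eef_rot: [0.651, 0.759, -0.002, -0.0]
ft_force: [0.2, -1.8, -0.1]
width: 0.0174
grip_force: 20.0
time: 17.87
ee_pos: [0.6538, 0.2635, 0.0127]
eef_rot: [0.65, 0.76, 0.001, 0.0]
ft_force: [0.6, -0.4, -0.6]
width: 0.0174
grip_force: 20.0
```

```bash
python3 -m crank '{"steps":[[[0,0,-0.06],[0,0,0]],[[0,0,0],[0,0,0]],[[0,0,0],[0,0,0]],[[0,0,0],[0,0,0]],[[0,0,0],[0,0,0]],[[0,0,0],[0,0,0]],[[0,0,0.4],[0,0,0]],[[0,0,1],[0,0,0]],[[0,0,1],[0,0,0]],[[0,0,1],[0,0,0]]]}' 30
python3 -m crank '{"steps":[[[-0.9,-0.3,0],[0,0,1]],[[-0.9,-0.3,0],[0,0,1]],[[-0.9,-0.3,0],[0,0,1]],[[-0.9,-0.3,0],[0,0,1]],[[-0.9,-0.3,0],[0,0,1]],[[-0.9,-0.3,0],[0,0,1]],[[-0.9,-0.3,0],[0,0,1]],[[-0.9,-0.3,0],[0,0,1]],[[-0.9,-0.3,0],[0,0,1]],[[-0.5,-0.4,0],[0,0,1]]]}' 45
python3 -m crank '{"steps":[[[0,0,0],[0,0,1]],[[0,0,0],[0,0,1]],[[0,0,0],[0,0,1]],[[0,0,0],[0,0,1]],[[0,0,0],[0,0,1]],[[0,0,0],[0,0,1]],[[0,0,0],[0,0,1]],[[0,0,0],[0,0,0.2]],[[0,0,0],[0,0,0]]]}'
```

```text
time: 18.7
ee_pos: [0.6529, 0.2635, 0.0965]
eef_rot: [0.649, 0.761, 0.0, -0.0]
ft_force: [1.5, -0.1, 0.7]
width: 0.03
grip_force: 0.0
time: 19.53
ee_pos: [0.4358, 0.1862, 0.0952]
eef_rot: [0.264, 0.965, -0.001, 0.0]
ft_force: [0.6, 0.3, 1.0]
width: 0.0448
grip_force: 0.0
time: 20.28
ee_pos: [0.4382, 0.1859, 0.0953]
eef_rot: [-0.043, 0.999, -0.0, 0.0]
ft_force: [-0.1, -0.1, 0.3]
width: 0.0446
grip_force: 0.0
```

```bash
python3 -m crank '{"steps":[[[0,-0.06,-1],[0,0,0]],[[0,0,-1],[0,0,0]],[[0,0,-0.8],[0,0,0]],[[0,0,-0.5],[0,0,0]],[[0,0,-0.35],[0,0,0]],[[0,0,0],[0,0,0]]]}'
python3 -m crank '{"steps":[[[0,0,0],[0,0,0]],[[0,0,0],[0,0,0]],[[0,0,0],[0,0,0]],[[0,0,0],[0,0,0]],[[0,0,0],[0,0,0]],[[0,0,0],[0,0,0]],[[0,0,0],[0,0,0]],[[0,0,0],[0,0,0]]]}' 8 20
python3 -m crank '{"steps":[[[0,0,0.5],[0,0,0]],[[0,0,1],[0,0,0]],[[0,0,1],[0,0,0]],[[0,0,1],[0,0,0]],[[0,0,1],[0,0,0]],[[0,0,0.5],[0,0,0]]]}'
```

```text
time: 20.78
ee_pos: [0.4373, 0.1843, 0.0026]
eef_rot: [-0.043, 0.999, -0.0, -0.001]
ft_force: [-0.2, -1.5, 0.3]
width: 0.0449
grip_force: 0.0
time: 21.45
ee_pos: [0.4384, 0.1844, 0.004]
eef_rot: [-0.044, 0.999, -0.0, 0.0]
ft_force: [-0.6, -0.8, 6.5]
width: 0.0175
grip_force: 20.0
time: 21.95
ee_pos: [0.4387, 0.1853, 0.1317]
eef_rot: [-0.044, 0.999, 0.0, 0.001]
ft_force: [0.9, 0.5, 0.4]
width: 0.0177
grip_force: 20.0
```

```bash
python3 -m crank '{"steps":[[[0.7,0.3,0],[0,0,-1]],[[0.7,0.3,0],[0,0,-1]],[[0.7,0.3,0],[0,0,-1]],[[0.7,0.3,0],[0,0,-1]],[[0.7,0.3,0],[0,0,-1]],[[0.7,0.3,0],[0,0,-1]],[[0.7,0.3,0],[0,0,-1]],[[0.7,0.3,0],[0,0,-1]],[[0.8,0.3,0],[0,0,-1]],[[0,0.1,0],[0,0,-1]]]}'
python3 -m crank '{"steps":[[[0,0,0],[0,0,-1]],[[0,0,0],[0,0,-1]],[[0,0,0],[0,0,-1]],[[0,0,0],[0,0,-1]],[[0,0,0],[0,0,-1]],[[0,0,0],[0,0,-1]],[[0,0,0],[0,0,-1]],[[0,0,0],[0,0,-0.2]],[[0,0,0],[0,0,0]]]}'
python3 - <<'E'
from h import *
c=cap('scene'); cv2.imwrite('pics/s5.png',cv2.resize(c['pixels'][150:290,340:500],None,fx=4,fy=4,interpolation=2))
E
```

```text
time: 22.78
ee_pos: [0.6004, 0.2545, 0.1279]
eef_rot: [0.385, 0.923, 0.0, -0.0]
ft_force: [0.3, 0.2, 0.4]
width: 0.0177
grip_force: 20.0
time: 23.53
ee_pos: [0.5978, 0.2544, 0.1286]
eef_rot: [0.649, 0.761, -0.0, -0.0]
ft_force: [-1.3, 0.4, -0.2]
width: 0.0177
grip_force: 20.0
```

View pics/s5.png

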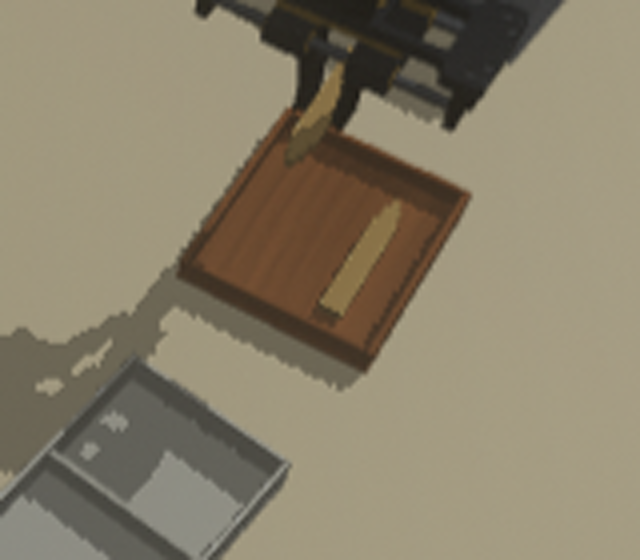

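The first marker lies flat in the box, at crop position (360,260). Now I lower the second.

```bash
python3 -m crank '{"steps":[[[0,0,-1],[0,0,0]],[[0,0,-1],[0,0,0]],[[0,0,-1],[0,0,0]],[[0,0,-0.8],[0,0,0]],[[0,0,-0.5],[0,0,0]],[[0,0,-0.3],[0,0,0]],[[0,0,-0.12],[0,0,0]],[[0,0,0],[0,0,0]],[[0,0,0],[0,0,0]]]}'
python3 -m crank '{"steps":[[[0,0,0],[0,0,0]],[[0,0,0],[0,0,0]],[[0,0,0],[0,0,0]],[[0,0,0],[0,0,0]],[[0,0,0],[0,0,0]],[[0,0,0.4],[0,0,0]],[[0,0,1],[0,0,0]],[[0,0,1],[0,0,0]],[[0,0,1],[0,0,0]],[[0,0,1],[0,0,0]]]}' 30
python3 -m crank '{"steps":[[[-0.5,-1,0.5],[0,0,-0.2]],[[-0.5,-1,0.5],[0,0,-0.2]],[[-0.5,-1,0.2],[0,0,-0.2]],[[-0.5,-1,0],[0,0,-0.2]],[[-0.5,-1,0],[0,0,-0.2]],[[-0.5,-1,0],[0,0,-0.2]],[[-0.5,-1,0],[0,0,-0.2]],[[-0.5,-1,0],[0,0,-0.2]],[[-0.5,-1,0],[0,0,-0.2]],[[-0.5,-1,0],[0,0,0]]]}' 87
python3 -m crank '{"steps":[[[-0.5,-1,0],[0,0,0]],[[-0.5,-1,0],[0,0,0]],[[-0.3,-1,0],[0,0,0]],[[0,-0.8,0],[0,0,0]],[[0,0,0],[0,0,0]],[[0,0,0],[0,0,0]]]}'
python3 - <<'E'
from h import *
c=cap('wrist'); cv2.imwrite('pics/w6.png',c['pixels'])
E
```

```text
time: 24.33
ee_pos: [0.5987, 0.2548, 0.0117]
eef_rot: [0.649, 0.761, 0.001, 0.0]
ft_force: [0.5, -0.7, -0.4]
width: 0.0175
grip_force: 20.0
time: 25.17
ee_pos: [0.5979, 0.2545, 0.1226]
eef_rot: [0.649, 0.761, 0.0, 0.0]
ft_force: [0.4, -1.0, -0.5]
width: 0.0299
grip_force: 0.0
time: 26.0
ee_pos: [0.4724, 0.0035, 0.1514]
eef_rot: [0.707, 0.707, 0.0, 0.0]
ft_force: [1.0, -0.6, -0.4]
width: 0.0845
grip_force: 0.0
time: 26.5
ee_pos: [0.4406, -0.0912, 0.1513]
eef_rot: [0.708, 0.707, 0.0, 0.0]
ft_force: [0.0, -0.5, 0.4]
width: 0.0869
grip_force: 0.0
```

View pics/w6.png

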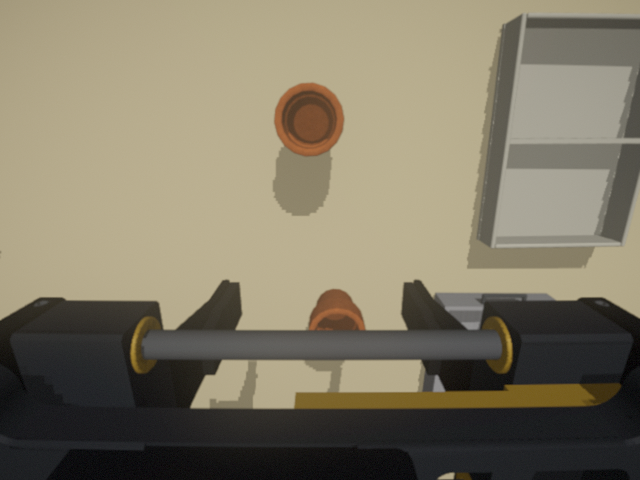

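The near pot's rim ellipse is at (309,118), spanning x=275–344 and y=83–153. The seed tray rim has corners (527,16) and (487,247), with the divider at left (510,141).

Run:
```python
from h import *
c=load('wrist')
print('pot',atz(c,[[309,118],[275,118],[344,118],[309,83],[309,153]],.055).round(4))
print(atz(c,[[526,16],[489,247],[509,141],[628,243]],.03).round(4))
```

```text
pot [[ 0.4335  0.0052  0.055 ]
 [ 0.4086  0.0052  0.055 ]
 [ 0.4591  0.0051  0.055 ]
 [ 0.4338  0.0287  0.055 ]
 [ 0.4332 -0.0197  0.055 ]]
[[ 0.5961  0.0794  0.03  ]
 [ 0.5941 -0.1031  0.03  ]
 [ 0.5971 -0.011   0.03  ]
 [ 0.7233 -0.0996  0.03  ]]
```

```bash
python3 -m crank '{"steps":[[[-0.28,1,0],[0,0,0]],[[0,1,0],[0,0,0]],[[0,1,0],[0,0,0]],[[0,0.84,0],[0,0,0]],[[0,0,-1],[0,0,0]],[[0,0,-1],[0,0,0]],[[0,0,-1],[0,0,0]],[[0,0,-1],[0,0,0]],[[0,0,-0.7],[0,0,0]],[[0,0,-0.35],[0,0,0]]]}'
python3 -m crank '{"steps":[[[0,0,0],[0,0,0]],[[0,0,0],[0,0,0]],[[0,0,0],[0,0,0]],[[0,0,0],[0,0,0]],[[0,0,0],[0,0,0]],[[0,0,0],[0,0,0]],[[0,0,0],[0,0,0]],[[0,0,0],[0,0,0]],[[0,0,0],[0,0,0]],[[0,0,0],[0,0,0]]]}' 40 15
```

```text
time: 27.38
ee_pos: [0.4323, 0.0069, 0.0226]
eef_rot: [0.706, 0.708, -0.001, -0.001]
ft_force: [-0.3, 0.3, -0.0]
width: 0.0869
grip_force: 0.0
time: 28.22
ee_pos: [0.4338, 0.0053, 0.0248]
eef_rot: [0.707, 0.707, 0.0, 0.0]
ft_force: [-2.2, -0.7, 6.7]
width: 0.0521
grip_force: 15.0
```

```bash
python3 -m crank '{"steps":[[[0,0,0.4],[0,0,0]],[[0,0,0.8],[0,0,0]],[[0,0,1],[0,0,0]],[[0,0,0.8],[0,0,0]],[[0.5,0.1,0],[0,0,0]],[[0.8,0.1,0],[0,0,0]],[[1,0.15,0],[0,0,0]],[[1,0.15,0],[0,0,0]],[[1,0.15,0],[0,0,0]],[[1,0.15,0],[0,0,0]]]}'
python3 -m crank '{"steps":[[[1,0.15,0],[0,0,0]],[[1,0.2,0],[0,0,0]],[[1,0,0],[0,0,0]],[[0.6,0,0],[0,0,0]],[[0,0,0],[0,0,0]],[[0,0,0],[0,0,0]]]}'
python3 - <<'E'
from h import *
c=cap('wrist'); cv2.imwrite('pics/w7.png',c['pixels'])
E
```

```text
time: 29.05
ee_pos: [0.5671, 0.0254, 0.0998]
eef_rot: [0.707, 0.707, 0.0, 0.0]
ft_force: [0.1, 0.2, -0.5]
width: 0.0523
grip_force: 15.0
time: 29.55
ee_pos: [0.6561, 0.0343, 0.0993]
eef_rot: [0.707, 0.707, 0.0, -0.0]
ft_force: [-0.9, 0.2, -0.9]
width: 0.0522
grip_force: 15.0
```

View pics/w7.png

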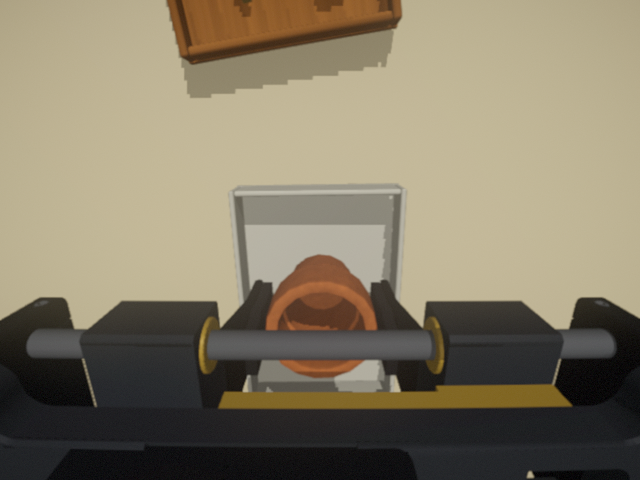

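The pot is centred over the +y cell, whose rim spans columns 233–405. I'll lower it gently.

```bash
python3 -m crank '{"steps":[[[0,0,-0.7],[0,0,0]],[[0,0,-0.7],[0,0,0]],[[0,0,-0.6],[0,0,0]],[[0,0,-0.4],[0,0,0]],[[0,0,-0.2],[0,0,0]],[[0,0,-0.1],[0,0,0]],[[0,0,-0.06],[0,0,0]],[[0,0,0],[0,0,0]],[[0,0,0],[0,0,0]]]}'
```

```text
time: 30.35
ee_pos: [0.6564, 0.0342, 0.0311]
eef_rot: [0.707, 0.707, 0.0, 0.0]
ft_force: [0.7, 0.0, -1.1]
width: 0.0519
grip_force: 15.0
```

```bash
python3 -m crank '{"steps":[[[0,0,-0.04],[0,0,0]],[[0,0,-0.04],[0,0,0]],[[0,0,0],[0,0,0]],[[0,0,0],[0,0,0]]]}'
```

```text
time: 30.68
ee_pos: [0.6564, 0.0342, 0.029]
eef_rot: [0.707, 0.707, 0.0, 0.0]
ft_force: [-0.3, 0.4, 4.6]
width: 0.0518
grip_force: 15.0
```

```bash
python3 -m crank '{"steps":[[[0,0,0],[0,0,0]],[[0,0,0],[0,0,0]],[[0,0,0],[0,0,0]],[[0,0,0],[0,0,0]],[[0,0,0],[0,0,0]],[[0,0,0.4],[0,0,0]],[[0,0,0.8],[0,0,0]],[[0,0,1],[0,0,0]],[[0,0,1],[0,0,0]],[[0,0,0.8],[0,0,0]]]}' 68
python3 -m crank '{"steps":[[[-0.8,-0.85,0],[0,0,0]],[[-0.8,-0.85,0],[0,0,0]],[[-0.8,-0.85,0],[0,0,0]],[[-0.8,-0.85,0],[0,0,0]],[[-0.8,-0.85,0],[0,0,0]],[[-0.8,-0.85,0],[0,0,0]],[[-0.8,-0.85,0],[0,0,0]],[[-0.8,-0.85,0],[0,0,0]],[[-0.8,-0.85,0],[0,0,0]],[[-0.75,-0.75,0],[0,0,0]]]}' 87
python3 -m crank '{"steps":[[[0,0,0],[0,0,0]],[[0,0,0],[0,0,0]]]}'
python3 - <<'E'
from h import *
c=cap('wrist');d=cap('side'); a=cv2.resize(d['pixels'][140:290,240:400],(512,480)); cv2.imwrite('pics/w8.png',cv2.resize(np.hstack([c['pixels'][:,140:500],a]),(800,440)))
E
```

```text
time: 31.52
ee_pos: [0.6564, 0.0344, 0.1312]
eef_rot: [0.707, 0.707, 0.001, 0.001]
ft_force: [0.9, -0.1, 0.0]
width: 0.0682
grip_force: 0.0
time: 32.35
ee_pos: [0.4562, -0.1771, 0.1291]
eef_rot: [0.707, 0.707, 0.0, 0.001]
ft_force: [0.8, -0.1, 0.5]
width: 0.0871
grip_force: 0.0
time: 32.52
ee_pos: [0.4567, -0.177, 0.1291]
eef_rot: [0.708, 0.706, -0.0, 0.001]
ft_force: [0.8, 0.4, 0.3]
width: 0.087
grip_force: 0.0
```

View pics/w8.png

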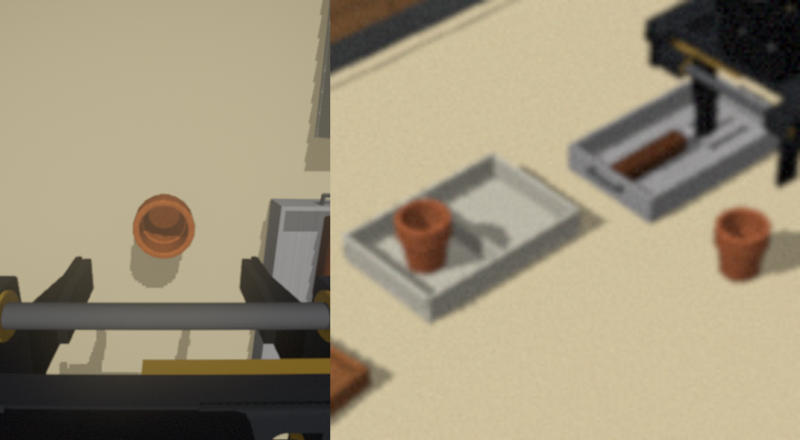

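The first pot stands upright in its cell. The second pot's rim centre is at about (319,246) in the full wrist image.

Run:
```python
from h import *
c=load('wrist'); print(atz(c,[[318.8,246.4],[285.5,246],[352,246],[319,212],[319,281.5]],.055).round(4))
```

```text
[[ 0.4566 -0.1723  0.055 ]
 [ 0.4317 -0.172   0.055 ]
 [ 0.4815 -0.1721  0.055 ]
 [ 0.4569 -0.146   0.055 ]
 [ 0.4566 -0.201   0.055 ]]
```

```bash
python3 -m crank '{"steps":[[[0,0.14,-1],[0,0,0]],[[0,0,-1],[0,0,0]],[[0,0,-1],[0,0,0]],[[0,0,-0.7],[0,0,0]],[[0,0,-0.46],[0,0,0]],[[0,0,0],[0,0,0]]]}'
python3 -m crank '{"steps":[[[0,0,0],[0,0,0]],[[0,0,0],[0,0,0]],[[0,0,0],[0,0,0]],[[0,0,0],[0,0,0]],[[0,0,0],[0,0,0]],[[0,0,0],[0,0,0]],[[0,0,0],[0,0,0]],[[0,0,0],[0,0,0]],[[0,0,0],[0,0,0]],[[0,0,0],[0,0,0]]]}' 40 15
```

```text
time: 33.12
ee_pos: [0.4566, -0.1708, 0.0224]
eef_rot: [0.706, 0.708, -0.0, -0.002]
ft_force: [-0.0, 0.3, 0.8]
width: 0.0871
grip_force: 0.0
time: 33.95
ee_pos: [0.4573, -0.1725, 0.0246]
eef_rot: [0.707, 0.707, -0.0, 0.0]
ft_force: [-2.3, -0.9, 5.9]
width: 0.0513
grip_force: 15.5
```

```bash
python3 -m crank '{"steps":[[[0,0,0.4],[0,0,0]],[[0,0,0.8],[0,0,0]],[[0,0,1],[0,0,0]],[[0,0,0.8],[0,0,0]],[[0.5,0.3,0],[0,0,0]],[[0.8,0.5,0],[0,0,0]],[[1,0.6,0],[0,0,0]],[[1,0.6,0],[0,0,0]],[[1,0.6,0],[0,0,0]],[[1,0.6,0],[0,0,0]]]}'
python3 -m crank '{"steps":[[[1,0.6,0],[0,0,0]],[[1,0.5,0],[0,0,0]],[[0.7,0.25,0],[0,0,0]],[[0,0,0],[0,0,0]],[[0,0,0],[0,0,0]],[[0,0,-0.7],[0,0,0]],[[0,0,-0.7],[0,0,0]],[[0,0,0],[0,0,0]]]}'
python3 - <<'E'
from h import *
c=cap('scene'); cv2.imwrite('pics/s9.png',cv2.resize(c['pixels'][150:400,210:480],None,fx=2.4,fy=2.4,interpolation=2))
E
```

```text
time: 34.78
ee_pos: [0.5909, -0.0916, 0.0998]
eef_rot: [0.707, 0.707, 0.0, 0.0]
ft_force: [0.8, -0.0, 0.7]
width: 0.0513
grip_force: 15.4
time: 35.45
ee_pos: [0.6544, -0.0599, 0.0612]
eef_rot: [0.707, 0.707, -0.002, -0.002]
ft_force: [-1.2, -0.2, -1.7]
width: 0.0515
grip_force: 15.4
```

View pics/s9.png

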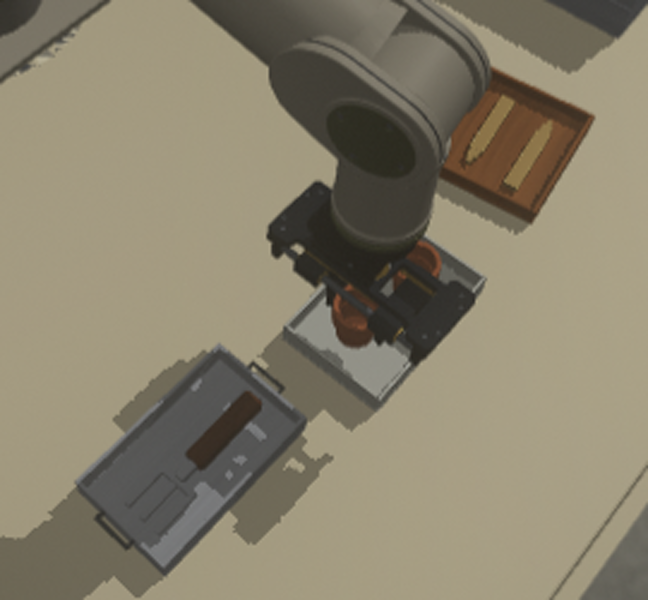

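Both markers lie flat in the box, the fork is in the tin tray, and the pot hangs over its cell.

```bash
python3 -m crank '{"steps":[[[0,0,-0.5],[0,0,0]],[[0,0,-0.4],[0,0,0]],[[0,0,-0.25],[0,0,0]],[[0,0,-0.15],[0,0,0]],[[0,0,-0.06],[0,0,0]],[[0,0,-0.04],[0,0,0]],[[0,0,0],[0,0,0]],[[0,0,0],[0,0,0]]]}'
```

```text
time: 36.17
ee_pos: [0.6575, -0.0585, 0.0297]
eef_rot: [0.707, 0.707, 0.0, 0.0]
ft_force: [0.4, 0.7, -0.1]
width: 0.051
grip_force: 15.4
```

```bash
python3 -m crank '{"steps":[[[0,0,-0.04],[0,0,0]],[[0,0,0],[0,0,0]],[[0,0,0],[0,0,0]]]}'
python3 -m crank '{"steps":[[[0,0,0],[0,0,0]],[[0,0,0],[0,0,0]],[[0,0,0],[0,0,0]],[[0,0,0],[0,0,0]],[[0,0,0],[0,0,0]],[[0,0,0.4],[0,0,0]],[[0,0,0.8],[0,0,0]],[[0,0,1],[0,0,0]],[[0,0,1],[0,0,0]],[[0,0,0.8],[0,0,0]]]}' 68
python3 -m crank '{"steps":[[[-1,0,0.5],[0,0,0]],[[-1,0,0.5],[0,0,0]],[[-1,0,0],[0,0,0]],[[-1,0,0],[0,0,0]],[[-1,0,0],[0,0,0]],[[-1,0,0],[0,0,0]],[[-1,0,0],[0,0,0]],[[0,0,0],[0,0,0]],[[0,0,0],[0,0,0]],[[0,0,0],[0,0,0]]]}'
python3 - <<'E'
from h import *
c=cap('side'); cv2.imwrite('pics/e.png',cv2.resize(c['pixels'][130:400,60:480],None,fx=1.9,fy=1.9,interpolation=2))
E
```

```text
time: 36.42
ee_pos: [0.6576, -0.0585, 0.0288]
eef_rot: [0.707, 0.707, 0.0, 0.0]
ft_force: [-0.1, -0.5, 1.1]
width: 0.0511
grip_force: 15.4
time: 37.25
ee_pos: [0.6577, -0.0584, 0.1312]
eef_rot: [0.707, 0.707, 0.001, 0.001]
ft_force: [0.4, 0.0, 0.3]
width: 0.0679
grip_force: 0.0
time: 38.08
ee_pos: [0.483, -0.0586, 0.1542]
eef_rot: [0.707, 0.707, 0.0, 0.001]
ft_force: [1.2, -0.7, -0.4]
width: 0.0677
grip_force: 0.0
```

View pics/e.png

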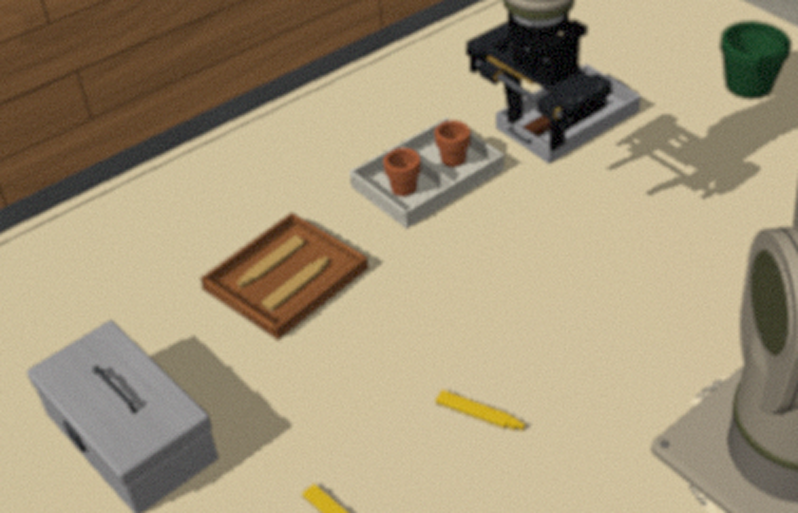

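Both pots stand upright, one per cell at (403,170) and (452,142). The markers are flat in the box and the fork is in the tray. The bystanders are where they were, and the gripper is clear of everything.

```bash
python3 -c "
from bench import ticket
print(ticket.close_job())"
```

```text
the job is handed in; nothing more can be done
None
```

I handed the job in at about 38 s: the fork is in the tin tray, both bamboo markers lie flat in the box, and a clay pot stands upright in each seed-tray cell; the green pot, tool box and yellow look-alikes were not touched.

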